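# Pass a slide rack through a treadle gate

### The job

Push the slide rack along its lane, past the gate and up to the end stop. A spring keeps the gate arm down across the lane, so hold the gate fully open by pressing its treadle down with one fingertip while another finger pushes the rack from behind, and let the treadle up only once the whole rack is through, so that the gate shuts behind it. Only touch and push: do not grasp or lift anything, and leave the other things on the bench alone.

Things in the scene. Friction and masses are not known exactly. Their poses are not given: they have to be found in the camera images.
- chute: Fixed rack lane: grey base 72 x 247 x 12 mm with aluminium guides (x -28 and +28, 52 mm apart inside, tops at z 24). Origin on the underside, on the centre line, in the gate's plane. +y is the way of travel (entry y -135, end stop at y +100, top z 50), away from the robot, turned 0.04 right to 0.3 rad left; -x is the treadle's side (robot's left). Lane floor at z 12 mm
- treadle (a joint): Aluminium plate on the lane's -x side, 42 wide, from y -155 to +45 mm of the chute, hinged on a pin along y at x -33, z 28. rad: 0 at rest (slants up, outer edge x -68, z 52); 0.6 fully pressed (level, top face z 30). About 3 N, 25 mm out from the pin, holds it down anywhere along its length; springs back. A finger can slide along it. Keep it above 0.45 to hold the gate open
- gate (a joint): Steel gate arm 40 mm long, 8 x 8 mm. rad: 0 shut, lying across the lane (x +2 to +42, z 50, y -4 to +4 mm of the chute); 1.8 fully open, upright beside the lane, which leaves it clear for rack and fingers. Pivots at x +42, z 50 on a pin along y. Linked to the treadle: 3 times its angle. The rack cannot push it open
- treadle_edge (a point): Middle (chute y -55 mm) of the treadle's outer edge; moves with the treadle
- gate_tip (a point): Free end of the gate arm; moves with the gate
- slide_rack: White frame of glass slides on end (fixed in it), 46 wide x 80 long, 50 mm high, slides to 80 mm; 0.14 to 0.28 kg. Origin under its centre, y along its length (+y ahead). End cheeks are flat, 46 wide x 50 high, at y -40 and +40: push the -y one. Starts in the lane, front cheek 10 to 28 mm before the gate's plane; wholly through when its origin is over 46 mm past that plane; 60 mm at the end stop
- bottle: Bystander: brown reagent bottle, 46 mm across, 85 high, origin under its centre; to the right of the lane
- dish: Bystander: petri dish, 91 mm across, 16 high, origin under its centre; farther right
- timer: Bystander: white lab timer 66 x 66 x 20 mm, origin under its centre; to the left of the lane
- mailer: Bystander: blue slide mailer 36 x 82 x 20 mm, origin under its centre; farther left

How it is judged:
On the way, in this order (a step that is already met when the one before it is completed fails the run):
1. the treadle is pressed and the gate held open with the rack still before it (value of joint treadle above 0.45 rad and y of slide_rack in the frame of chute below -0.045 m), for 0.2 s.
2. the whole rack is past the gate with the gate still held open (value of joint treadle above 0.42 rad and y of slide_rack in the frame of chute above 0.046 m), for 0.1 s.
At the end, for the whole second after the job is handed in: The rack stands flat and at rest in the lane, wholly past the gate (origin 46 to 66 mm past the gate plane, at or near the end stop), the treadle is up (under 0.06 rad) and the gate shut behind the rack (under 0.2 rad) (y of slide_rack in the frame of chute between 0.046 and 0.066 m and x of slide_rack in the frame of chute between -0.01 and 0.01 m and z of slide_rack in the frame of chute below 0.017 m and angle between slide_rack's own z axis and vertical below 0.05 rad and linear speed of slide_rack below 0.01 m/s and value of joint treadle below 0.06 rad and value of joint gate below 0.2 rad); the robot touches nothing.
It fails at once if the gate is let down while the rack is under it (y of slide_rack in the frame of chute between -0.034 and 0.042 m and value of joint treadle below 0.42 rad).
It fails at once if the rack is lifted or tipped instead of pushed along the lane (z of slide_rack in the frame of chute above 0.027 m or angle between slide_rack's own z axis and vertical above 0.2 rad).
It fails at once if a bystander is moved by over 2 cm (distance of any of bottle, dish, timer, mailer from where it was at the start of the episode above 0.02 m).
It also fails if it takes over 48 s, if anything falls off the work surface, if the arm or the gripper's body presses on something with over 40 N, if the wrist force passes 120 N, or if a joint passes its speed limit or range.

### The arm

A 6-joint arm with a two-finger parallel gripper is mounted at the origin on a cart in front of the work surface, level with it; the furniture and walls round the work are solid. World frame = base frame: x ahead of the robot, y to its left, z up, the work surface at z = 0. Lengths are in m, angles in rad, forces in N, time in s.
With the tool pointing down it reaches from about 0.35 to 0.775 m from the base axis. Payload 5.5 kg.
Tool frame: the origin (TCP) lies between the finger pads; the fingertips stand 22 mm ahead of it and the grasp point (between the pads) lies 3 mm ahead of it; z points along the fingers, y is the line along which they close (so a half turn about z gives the same grasp; the last joint's range is limited). The gripper opens to 85 mm and grips with 20 to 120 N. Pads are 22 mm wide; open, the fingers measure 114 mm over their backs; the gripper's body (76 mm by 85 mm) begins 54 mm behind the grasp point. The pads swing forward as they close: fully open they stand 13 mm farther back than shut.
Start: joints at [-1.351, 0.313, 0.046, 1.304, 0, 1.431], TCP at [0.202, -0.538, 0.253] pointing down, gripper open.
Joint ranges: [-2.76, 2.76], [-0.86, 1.69], [-1.03, 1.26], [-2.2, 2.34], [-1.47, 1.5], [-3.14, 3.14]. Speed limits (rad/s): [2.57, 2.57, 3.14, 3.14, 3.14, 3.14].

### API

Orientations are given as a unit quaternion [w, x, y, z].
In Python, from workcell import env, optics, status gives the robot as it stands (env), with the cameras (optics) and the readings (status).
- The arm moves only by the tool nudge_tcp, called after ">>>" as name(argument=value, ...) on one line, values as JSON. Schema: {"type":"object","properties":{"segments":{"type":"array","items":{"type":"number"},"minItems":6,"maxItems":48},"jaw":{"type":"number"},"clamp_n":{"type":"number"},"only":{"type":"string"},"quiet":{"type":"boolean"},"lines":{"type":"string"}},"required":["segments"],"additionalProperties":false}. segments is one flat list of numbers that holds 1 to 8 rows one after another, with no inner brackets; each row has 6 numbers: dx, dy, dz in parts of the range, where 1.0 means 0.3 m, then a rotation vector rx, ry, rz in parts of the range, where 1.0 means 2 pi rad; each row is the pose to reach, as a shift and turn from the pose commanded when the call began, along the tool's axes at that moment; what a row does not reach only later rows make up. A row lasts 1/8 s, in which the tool goes at most 0.0625 m and 0.188 rad, less where a joint would pass 70% of its speed; a pose out of reach is approached as far as the arm can. jaw is the finger opening in m, set as the call begins (left out keeps the last). The fingers move at their own pace and stop on an object; clamp_n is the grip in N (left out, the last holds). Time passes only in rows, so rows that do not move let the fingers close. The tool returns the time, the measured TCP pose, the force, the opening and the grip force at its end. only (a regular expression) keeps the lines of the reply that match it, lines (a string "A,B") keeps lines A to B, and quiet returns only ok. Shift and turn numbers lie between -1 and 1, and a call with a number outside is refused. Input that does not fit is refused with a message, and nothing moves.
- status.get_state(): the state, without advancing time (a new reading comes with each control period).
- optics.read_camera(name): name is "scene" or "top"; returns a dict with "image" (420x560x3 uint8, red, green, blue), "K" (3x3 intrinsics, pixels), "R" (3x3) and "t" (3): a world point X has camera coordinates R X + t. Camera axes: x right, y down, z forward; pixel columns grow to the right and rows downward; lengths in m; the calibration is good to about 2 mm. A picture is of the moment at which its call begins. There is no depth.
- env.hand_in(): hands the job in; it is judged then, once.
The state is a dict: "clock": time; "joint_pos": joint angles; "qvel": joint speeds; "tau": joint torques, N m; "tcp_pos": TCP position; "orientation": TCP orientation; "wrist_force": force on the tool from outside, world axes, zero at the start; "ft_torque": the same for the moment, N m; "finger_gap": finger opening in m; "grip_force": force on a finger pad.
Only numpy, scipy, OpenCV 4.12 (cv2) and the standard library are available. Lean on these libraries where they do the work, as an engineer would, in place of code of your own. Each camera call takes 0.05 s, during which the arm holds its last target. There are 200 camera calls.

## Working session

There is one attempt and no reset: what is moved stays moved. The work goes in short steps, Python scripts to look and compute and a tool call to move; the robot and the scene stay as the last step left them, time stands still between calls to the robot, and variables do not carry over. Pictures are saved under pics/ and viewed, at most 10 in all, crops included, and the job is handed in when it is done.

```bash
ls; mkdir -p pics
```

Run:
```python
from workcell import env, optics, status
import cv2
s=status.get_state(); print(s['clock'],s['tcp_pos'],s['orientation'],s['finger_gap'])
for n in("scene","top"):
    c=optics.read_camera(n); cv2.imwrite(f"pics/{n}0.png",c["image"][:,:,::-1]); print(n,c["K"].tolist(),c["R"].tolist(),c["t"].tolist())
```

```text
pics
workcell.py
0.0 [ 0.20233476 -0.53770835  0.25241977] [-9.13385133e-04  9.83862215e-01  1.78925420e-01 -2.59960214e-05] 0.0853131970727029
scene [[487.6371778402389, 0.0, 273.6393655122294], [0.0, 487.6371778402389, 203.8835992763692], [0.0, 0.0, 1.0]] [[-0.7616593984443739, -0.6477680274032172, -0.01647857504457306], [-0.43601421760457404, 0.53115556589228, -0.7264746154328607], [0.4793397154503536, -0.5461413255704027, -0.6869956984553669]] [0.43510418578311094, 0.2493484466584307, 1.240130393412249]
top [[431.8844480668801, 0.0, 276.32267478159696], [0.0, 431.8844480668801, 214.15592714870937], [0.0, 0.0, 1.0]] [[-0.018083406802373768, -0.9998224757863016, 0.005292193398809378], [-0.996040209152135, 0.017553682183387726, -0.08715371474570566], [0.08704534537004883, -0.006847273497908278, -0.996180818272995]] [0.031703611237345865, 0.527377942791102, 1.2044745385352886]
```

View pics/scene0.png

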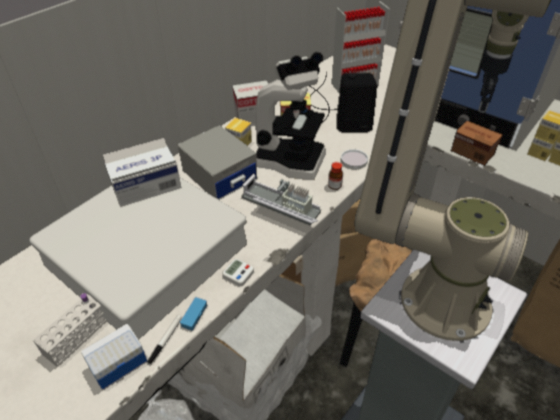

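View pics/top0.png

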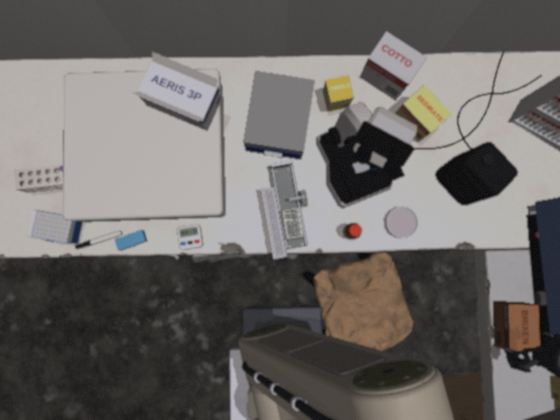

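The scene view shows the chute at about (282,200). In the top view it is at (285,207), with the treadle on its left, the gate near (295,200), and the bottle at (353,230). I'll enlarge both.

Run:
```python
import cv2,numpy as np
a=cv2.imread("pics/top0.png")[150:270,240:330]; b=cv2.imread("pics/scene0.png")[165:235,230:330]
a=cv2.resize(a,None,fx=5,fy=5,interpolation=cv2.INTER_CUBIC); b=cv2.resize(b,None,fx=8,fy=8,interpolation=cv2.INTER_CUBIC)
cv2.imwrite("pics/ta.png",a);cv2.imwrite("pics/sb.png",b)
```

```text
(no output)
```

View pics/ta.png

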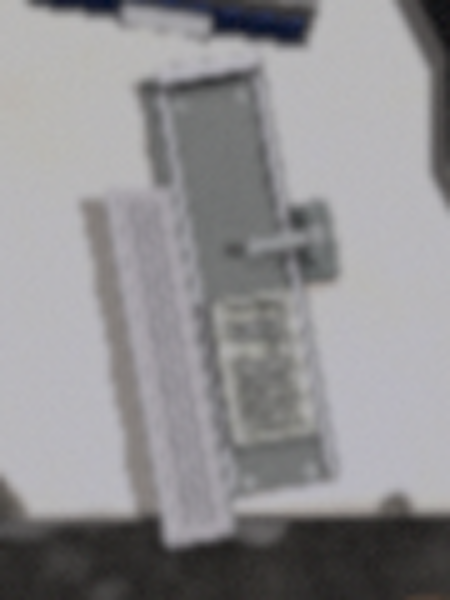

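View pics/sb.png

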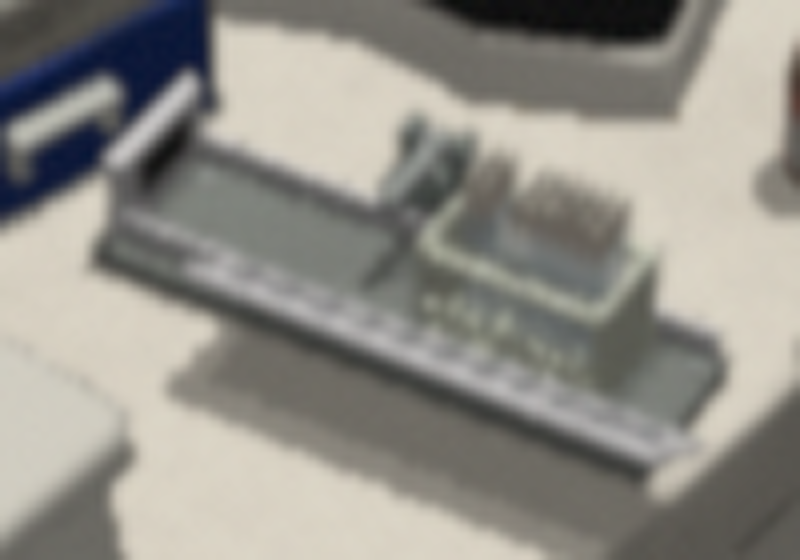

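The top crop shows the treadle's outer edge from (107,190) to (165,548), the gate tip at (228,248) and the rack's top corners at (238,445), (308,430), (215,302) and (290,290). The scene crop shows the rack's rear corners at (605,318) and (658,255). I'll fit the pose to these.

Create fit.py:
```python
import numpy as np
from scipy.optimize import least_squares
from workcell import env, optics, status
C={n:optics.read_camera(n) for n in("top","scene")}
T=lambda u,v:((u+.5)/5-.5+240,(v+.5)/5-.5+150)
S=lambda u,v:((u+.5)/8-.5+230,(v+.5)/8-.5+165)
# (view,pixel,chute point,on rack?)
D=[("top",T(107,190),(-68,45,52),0),("top",T(165,548),(-68,-155,52),0),("top",T(228,248),(2,0,54),0),("top",T(335,478),(36,-135,12),0),
("top",T(238,445),(-23,-40,62),1),("top",T(308,430),(23,-40,62),1),("top",T(215,302),(-23,40,62),1),("top",T(290,290),(23,40,62),1),
("scene",S(605,318),(-23,-40,62),1),("scene",S(658,255),(23,-40,62),1),("scene",S(425,240),(-23,40,62),1),
("scene",S(725,360),(36,-135,12),0),("scene",S(95,262),(-36,112,0),0),("scene",S(650,468),(-68,-155,52),0)]
def res(p,full=False):
    c,s=np.cos(p[2]),np.sin(p[2]);r=[]
    for n,px,q,k in D:
        q=np.array(q)/1000.; 
        if k:q[1]+=p[3]
        # chute +y axis = (cos,sin) ; +x axis = (sin,-cos)
        X=np.array([p[0]+c*q[1]+s*q[0],p[1]+s*q[1]-c*q[0],q[2]+p[4]])
        h=C[n]["K"]@(C[n]["R"]@X+C[n]["t"]); r.append(h[:2]/h[2]-px)
    r=np.array(r); return r if full else r.ravel()
o=least_squares(res,[.5,0,.1,-.06,0],loss="soft_l1")
print(o.x); print(np.round(res(o.x,True),1).tolist())
```

```bash
python3 fit.py
```

```text
[ 5.65838212e-01 -9.85529591e-03  1.46202719e-01 -6.78734629e-02
  5.49374187e-04]
[[-0.0, -0.0], [0.0, -0.5], [3.2, 0.0], [1.0, 0.3], [-1.2, 0.4], [1.4, 0.6], [-1.4, 0.3], [0.1, -0.0], [-1.0, 0.8], [-0.0, -0.5], [-2.0, 1.0], [1.0, -0.8], [-0.6, -0.2], [-0.0, -0.0]]
```

Fit is good: pixel residuals are mostly about 1 px and the height agrees within 0.5 mm. Next is a helper that turns a fingertip-midpoint target in the chute frame into a tool-frame shift.

Create go.py:
```python
# usage: go.py x y z(tips midpoint, chute mm) tilt  -> shift/turn in tool axes
import sys,numpy as np
from scipy.spatial.transform import Rotation as R
from workcell import env, optics, status
L=.020; O=np.array([.5658,-.0099,0]); a=.1462
d=np.array([np.cos(a),np.sin(a),0]); l=np.array([-d[1],d[0],0]); up=np.array([0,0,1.])
x,y,z,t=map(float,sys.argv[1:5])
zt=d*np.sin(t)-up*np.cos(t); Rt=np.c_[np.cross(l,zt),l,zt]
s=status.get_state(); q=s['orientation']; Rc=R.from_quat([*q[1:],q[0]]).as_matrix()
tcp=O+(-x*l+y*d+z*up)/1e3-zt*L
tip=np.array(s['tcp_pos'])+Rc[:,2]*L-O
print("now tip x,y,z mm",np.round([-tip@l*1e3,tip@d*1e3,tip[2]*1e3],1),"t",round(s['clock'],2),"F chute(-x,y,z)",np.round([s['wrist_force']@l,s['wrist_force']@d,s['wrist_force'][2]],1),"gap",round(s['finger_gap'],4))
print("shift",np.round(Rc.T@(tcp-s['tcp_pos']),4).tolist(),"turn",np.round(R.from_matrix(Rc.T@Rt).as_rotvec(),3).tolist(), "j",np.round(s['joint_pos'],2))
```

```bash
python3 go.py -28 -128 160 0.2
```

```text
now tip x,y,z mm [ 469.4 -436.4  232.7] t 0.2 F chute(-x,y,z) [-0.7  0.5 -0.4] gap 0.0852
shift [0.403, -0.4215, 0.0737] turn [-0.292, -0.033, -2.914] j [-1.35  0.31  0.05  1.3   0.    1.43]
```

Careful with the scale: shifts go in shares of 0.3 m and turns go in shares of 2 pi rad. That gives: -0.21 m / 0.3 = -0.7, 0.2 m / 0.3 = 0.6667, -1.44 rad / 6.2832 = -0.2292.

>>> nudge_tcp(segments=[0.0833,-0.0833,0,0,0,-0.0286,0.1667,-0.1667,0,0,0,-0.0573,0.25,-0.2667,0,0,0,-0.0859,0.3333,-0.35,0,0,0,-0.1146,0.4167,-0.4333,0,0,0,-0.1432,0.5,-0.5167,0,0,0,-0.1719,0.5833,-0.6167,0,0,0,-0.2005,0.6667,-0.7,0,0,0,-0.2292], jaw=0.046)

```text
clock: 1.2
tcp_pos: [0.3158, -0.2698, 0.2532]
orientation: [-0.0, 0.619, 0.785, 0.0]
wrist_force: [0.4, -0.2, 0.6]
finger_gap: 0.0455
grip_force: 0.0
```

```bash
python3 go.py -28 -128 160 0.2
```

```text
now tip x,y,z mm [ 220.7 -285.2  233.2] t 1.2 F chute(-x,y,z) [-0.2  0.4  0.6] gap 0.0455
shift [0.2342, 0.1746, 0.0737] turn [-0.148, -0.162, -1.477] j [-0.9   0.   -0.32  1.24  0.    0.44]
```

In the tool's units: 0.234 m / 0.3 = 0.78, 0.21 m / 0.3 = 0.7, -1.477 rad / 6.2832 = -0.2351.

>>> nudge_tcp(segments=[0.1,0.0667,0,0,0,-0.0286,0.2,0.15,0,0,0,-0.0589,0.3,0.2167,0,0,0,-0.0875,0.4,0.3,0,0,0,-0.1178,0.5,0.3667,0.05,0,0,-0.1464,0.6,0.45,0.1,0,0,-0.1767,0.7,0.5167,0.1667,0,0,-0.2053,0.78,0.5833,0.2467,0,0,-0.2351])

```text
clock: 2.2
tcp_pos: [0.4335, -0.0023, 0.179]
orientation: [0.0, -0.071, 0.997, -0.0]
wrist_force: [0.4, -0.6, -0.5]
finger_gap: 0.0461
grip_force: 0.0
```

```bash
python3 go.py -28 -128 100 0.2
```

```text
now tip x,y,z mm [ -26.8 -129.8  159. ] t 2.2 F chute(-x,y,z) [-0.7  0.3 -0.5] gap 0.0461
shift [0.0023, 0.0012, 0.0594] turn [-0.001, -0.199, -0.004] j [-0.19  0.08 -0.43  1.06 -0.   -0.33]
```

In the tool's units: 0.092 m / 0.3 = 0.3067, 0.085 m / 0.3 = 0.2833, -0.2 rad / 6.2832 = -0.0318.

>>> nudge_tcp(segments=[0,0,0.0667,0,-0.0159,0,0.0033,0,0.1667,0,-0.0318,0,0.0067,0.0033,0.2833,0,-0.0318,0,0.0067,0.0033,0.3067,0,-0.0318,0,0.0067,0.0033,0.3067,0,-0.0318,0])

```text
clock: 2.82
tcp_pos: [0.4313, -0.003, 0.0876]
orientation: [0.099, -0.067, 0.993, 0.007]
wrist_force: [0.0, 1.1, 0.4]
finger_gap: 0.0459
grip_force: 0.0
```

```bash
python3 go.py -28 -128 31 0.2
```

Run:
```python
from workcell import env, optics, status
import cv2,numpy as np
a=optics.read_camera("top")["image"][150:270,240:330,::-1]; b=optics.read_camera("scene")["image"][140:240,230:330,::-1]
r=lambda i,f:cv2.resize(i,None,fx=f,fy=f,interpolation=cv2.INTER_CUBIC)
a=r(a,4);b=r(b,4.8);cv2.imwrite("pics/c1.png",np.hstack([a[:480],b[:480]]))
```

```text
now tip x,y,z mm [ -26.3 -128.1   68. ] t 2.83 F chute(-x,y,z) [1.1 0.2 0.4] gap 0.0459
shift [0.0072, 0.0016, 0.0363] turn [-0.002, -0.0, -0.011] j [-0.24  0.03 -0.76  0.59  0.07 -0.37]
```

View pics/c1.png

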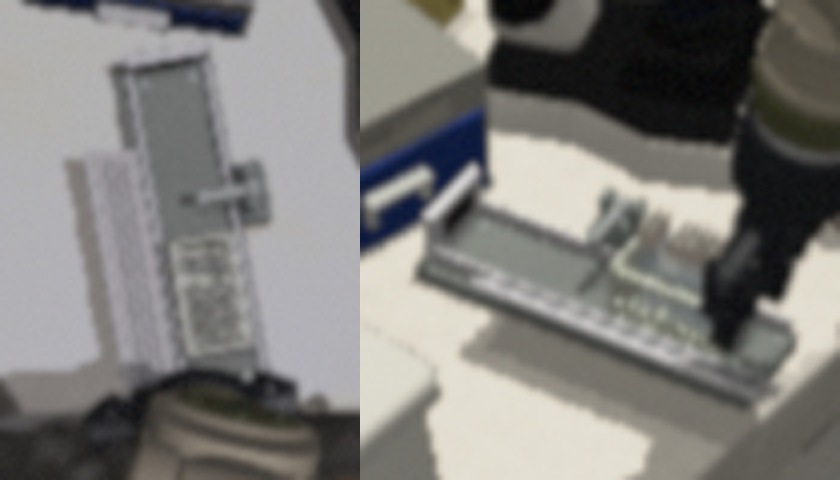

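The crop shows the gripper behind the rack with the near fingertip at crop (725,345), above the treadle. The rack and gate are untouched. I'll press down.

>>> nudge_tcp(segments=[0.0067,0.0033,0.0333,0,0,0,0.0133,0.0053,0.0667,0,0,0,0.0167,0.0053,0.0833,0,0,0,0.02,0.0053,0.1,0,0,0,0.02,0.0053,0.1,0,0,0])

```text
clock: 3.55
tcp_pos: [0.4306, -0.0013, 0.0563]
orientation: [0.099, -0.067, 0.993, 0.007]
wrist_force: [-0.4, 0.0, 1.2]
finger_gap: 0.0458
grip_force: 0.7
```

```bash
python3 go.py -28 -128 31 0.2
```

```text
now tip x,y,z mm [ -28.2 -128.5   36.7] t 3.55 F chute(-x,y,z) [ 0.1 -0.4  1.2] gap 0.0458
shift [0.0006, -0.0002, 0.0057] turn [-0.002, -0.001, -0.011] j [-0.24  0.08 -0.81  0.5   0.07 -0.37]
```

In the tool's units: 0.006 m / 0.3 = 0.02, 0.003 m / 0.3 = 0.01.

>>> nudge_tcp(segments=[0.001,0,0.01,0,0,0,0.002,0,0.02,0,0,0,0.002,0,0.02,0,0,0])

```text
clock: 3.92
tcp_pos: [0.4311, -0.0011, 0.0505]
orientation: [0.099, -0.067, 0.993, 0.007]
wrist_force: [-0.6, 1.7, 2.0]
finger_gap: 0.0456
grip_force: 1.3
```

```bash
python3 go.py -28 -128 28 0.2
```

Run:
```python
from workcell import env, optics, status
import cv2,numpy as np
c=optics.read_camera("top")["image"][150:270,240:330,::-1]; b=optics.read_camera("scene")["image"][140:240,230:330,::-1]
r=lambda i,f:cv2.resize(i,None,fx=f,fy=f,interpolation=cv2.INTER_CUBIC)
cv2.imwrite("pics/c2.png",np.hstack([r(c,4),r(b,4.8)]))
```

```text
now tip x,y,z mm [ -28.3 -128.    30.9] t 3.92 F chute(-x,y,z) [ 1.7 -0.4  2. ] gap 0.0456
shift [0.0006, -0.0003, 0.0028] turn [-0.002, -0.0, -0.011] j [-0.24  0.09 -0.82  0.48  0.07 -0.37]
```

View pics/c2.png

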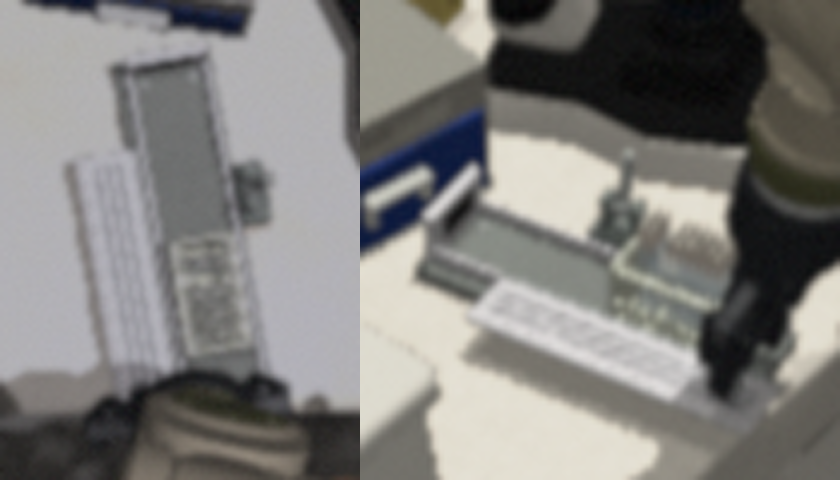

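Treadle is pressed: the gate stands upright at about (627,175), with the rack unmoved. I'll press slightly more to find the stop, which also covers the 0.2 s hold.

In the tool's units: 0.002 m / 0.3 = 0.0067, 0.001 m / 0.3 = 0.0033.

>>> nudge_tcp(segments=[0.0007,0,0.0033,0,0,0,0.0013,0,0.0067,0,0,0,0.0013,0,0.0067,0,0,0,0.0013,0,0.0067,0,0,0])

```text
clock: 4.53
tcp_pos: [0.4314, -0.0011, 0.0494]
orientation: [0.1, -0.067, 0.993, 0.007]
wrist_force: [-6.5, 0.6, 13.2]
finger_gap: 0.046
grip_force: 7.3
```

```bash
python3 go.py -28 -100 29 0.2
```

```text
now tip x,y,z mm [ -28.2 -127.7   29.8] t 4.53 F chute(-x,y,z) [ 1.5 -6.3 13.2] gap 0.046
shift [-0.027, 0.0001, 0.0063] turn [-0.002, 0.001, -0.011] j [-0.24  0.09 -0.82  0.47  0.07 -0.37]
```

The treadle is against its stop at 13 N. I'll ease off 0.6 mm and start forward.

In the tool's units: -0.028 m / 0.3 = -0.0933, -0.0006 m / 0.3 = -0.002.

>>> nudge_tcp(segments=[-0.0003,0,-0.002,0,0,0,-0.0133,0,0.0007,0,0,0,-0.0267,0,0.0033,0,0,0,-0.04,0,0.006,0,0,0,-0.0533,0,0.0087,0,0,0,-0.0667,0,0.0113,0,0,0,-0.08,0,0.0143,0,0,0,-0.0933,0,0.0167,0,0,0])

```text
clock: 5.52
tcp_pos: [0.458, 0.0025, 0.0495]
orientation: [0.098, -0.067, 0.993, 0.007]
wrist_force: [-10.7, -1.0, 15.2]
finger_gap: 0.0461
grip_force: 8.2
```

```bash
python3 go.py -28 0 30 0.2
```

```text
now tip x,y,z mm [ -27.9 -100.9   29.9] t 5.53 F chute(-x,y,z) [  0.5 -10.7  15.2] gap 0.0461
shift [-0.0989, 0.0011, 0.0197] turn [-0.002, -0.003, -0.011] j [-0.21  0.14 -0.76  0.48  0.07 -0.34]
```

In the tool's units: -0.047 m / 0.3 = -0.1567, -0.041 m / 0.3 = -0.1367.

>>> nudge_tcp(segments=[-0.0167,0,0.002,0,0,0,-0.0367,0,0.006,0,0,0,-0.0567,0,0.01,0,0,0,-0.0767,0,0.014,0,0,0,-0.0967,0,0.018,0,0,0,-0.1167,0,0.022,0,0,0,-0.1367,0,0.0263,0,0,0,-0.1567,0,0.0303,0,0,0])

```text
clock: 6.52
tcp_pos: [0.5053, 0.009, 0.0498]
orientation: [0.098, -0.067, 0.993, 0.007]
wrist_force: [-9.5, -1.1, 13.8]
finger_gap: 0.046
grip_force: 7.4
```

```bash
python3 go.py -28 8 30 0.2
```

```text
now tip x,y,z mm [-27.4 -53.2  30.2] t 6.53 F chute(-x,y,z) [ 0.3 -9.6 13.8] gap 0.046
shift [-0.0599, 0.0012, 0.0122] turn [-0.002, -0.003, -0.011] j [-0.17  0.22 -0.66  0.51  0.06 -0.3 ]
```

In the tool's units: -0.047 m / 0.3 = -0.1567, -0.041 m / 0.3 = -0.1367.

>>> nudge_tcp(segments=[-0.0167,0,0.0027,0,0,0,-0.0367,0,0.0067,0,0,0,-0.0567,0,0.0107,0,0,0,-0.0767,0,0.0147,0,0,0,-0.0967,0,0.0187,0,0,0,-0.1167,0,0.0227,0,0,0,-0.1367,0,0.027,0,0,0,-0.1567,0,0.031,0,0,0])

```text
clock: 7.52
tcp_pos: [0.5529, 0.0154, 0.05]
orientation: [0.098, -0.067, 0.993, 0.007]
wrist_force: [-8.4, -0.3, 11.4]
finger_gap: 0.0458
grip_force: 6.3
```

```bash
python3 go.py -28 8 30 0.2
```

Run:
```python
from workcell import env, optics, status
import cv2,numpy as np
c=optics.read_camera("top")["image"][150:270,240:330,::-1]; b=optics.read_camera("scene")["image"][140:240,230:330,::-1]
r=lambda i,f:cv2.resize(i,None,fx=f,fy=f,interpolation=cv2.INTER_CUBIC)
cv2.imwrite("pics/c3.png",np.hstack([r(c,4),r(b,4.8)]))
```

```text
now tip x,y,z mm [-26.9  -5.1  30.4] t 7.53 F chute(-x,y,z) [ 0.9 -8.4 11.4] gap 0.0458
shift [-0.0127, 0.0012, 0.003] turn [-0.002, -0.003, -0.011] j [-0.14  0.3  -0.54  0.54  0.05 -0.27]
```

View pics/c3.png

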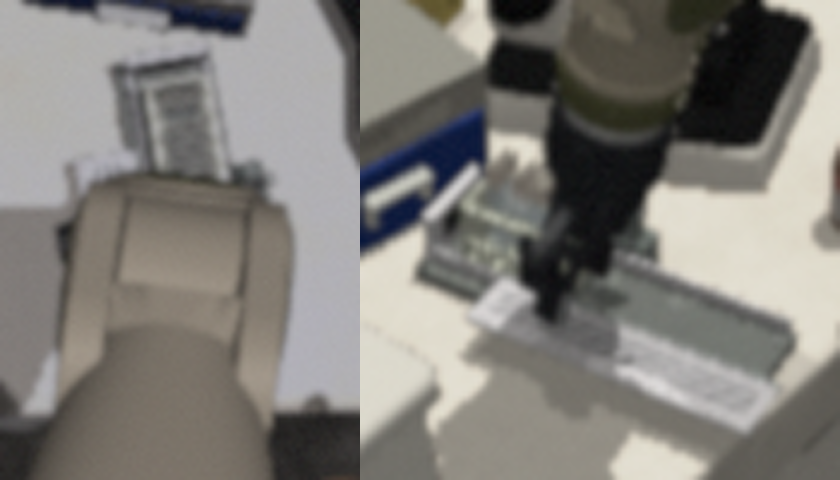

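The rack is under and past the gate plane, its front cheek close to the end stop, and the treadle is still flat. Now the last 12 mm, slowly.

In the tool's units: -0.012 m / 0.3 = -0.04, -0.011 m / 0.3 = -0.0367.

>>> nudge_tcp(segments=[-0.01,0,0.002,0,0,0,-0.02,0,0.004,0,0,0,-0.03,0,0.006,0,0,0,-0.0367,0,0.0073,0,0,0,-0.04,0,0.008,0,0,0,-0.04,0,0.008,0,0,0])

```text
clock: 8.38
tcp_pos: [0.5649, 0.0169, 0.0501]
orientation: [0.098, -0.067, 0.993, 0.006]
wrist_force: [-8.0, -1.2, 11.0]
finger_gap: 0.0458
grip_force: 6.1
```

```bash
python3 go.py -28 9 30 0.2
```

```text
now tip x,y,z mm [-26.6   6.9  30.5] t 8.38 F chute(-x,y,z) [ 0.  -8.1 11. ] gap 0.0458
shift [-0.0019, 0.0014, 0.0009] turn [-0.003, -0.003, -0.011] j [-0.14  0.32 -0.52  0.55  0.05 -0.27]
```

In the tool's units: -0.0025 m / 0.3 = -0.0083, -0.002 m / 0.3 = -0.0067.

>>> nudge_tcp(segments=[-0.0033,0,0.0007,0,0,0,-0.0067,0,0.0013,0,0,0,-0.0083,0,0.0017,0,0,0,-0.0083,0,0.0017,0,0,0])

```text
clock: 8.88
tcp_pos: [0.5676, 0.0173, 0.0501]
orientation: [0.098, -0.067, 0.993, 0.007]
wrist_force: [-7.5, -1.2, 11.1]
finger_gap: 0.0459
grip_force: 5.6
```

```bash
python3 go.py -28 -60 30 0.2
```

```text
now tip x,y,z mm [-26.6   9.6  30.5] t 8.88 F chute(-x,y,z) [-0.1 -7.6 11.1] gap 0.0459
shift [0.0684, 0.0005, -0.0132] turn [-0.002, -0.003, -0.011] j [-0.14  0.32 -0.51  0.55  0.05 -0.27]
```

In the tool's units: -0.003 m / 0.3 = -0.01, -0.002 m / 0.3 = -0.0067.

>>> nudge_tcp(segments=[-0.0033,0,0.0007,0,0,0,-0.0067,0,0.0013,0,0,0,-0.01,0,0.002,0,0,0,-0.01,0,0.002,0,0,0])

```text
clock: 9.38
tcp_pos: [0.5686, 0.0175, 0.0498]
orientation: [0.097, -0.067, 0.993, 0.006]
wrist_force: [-14.3, -1.4, 18.2]
finger_gap: 0.0461
grip_force: 10.2
```

```bash
python3 go.py -28 -60 30 0.2
```

```text
now tip x,y,z mm [-26.7  10.6  30.2] t 9.38 F chute(-x,y,z) [  0.7 -14.3  18.2] gap 0.0461
shift [0.0695, 0.0004, -0.0134] turn [-0.003, -0.006, -0.011] j [-0.14  0.32 -0.5   0.56  0.05 -0.27]
```

The end stop is reached: the push force rose sharply. I'll slide back along the treadle with it still pressed, then lift clear of the gate.

In the tool's units: 0.06 m / 0.3 = 0.2, 0.052 m / 0.3 = 0.1733.

>>> nudge_tcp(segments=[0.0133,0,-0.0033,0,0,0,0.04,0,-0.008,0,0,0,0.0733,0,-0.0147,0,0,0,0.1067,0,-0.0213,0,0,0,0.14,0,-0.028,0,0,0,0.1733,0,-0.0347,0,0,0,0.2,0,-0.04,0,0,0,0.2,0,-0.04,0,0,0])

```text
clock: 10.38
tcp_pos: [0.5108, 0.0094, 0.0502]
orientation: [0.1, -0.067, 0.993, 0.007]
wrist_force: [1.4, -1.2, 7.4]
finger_gap: 0.0461
grip_force: 3.9
```

```bash
python3 go.py -28 -50 100 0.2
```

```text
now tip x,y,z mm [-27.1 -47.6  30.6] t 10.38 F chute(-x,y,z) [-1.4  1.3  7.4] gap 0.0461
shift [-0.0115, 0.0008, -0.0685] turn [-0.003, 0.0, -0.011] j [-0.17  0.23 -0.65  0.51  0.06 -0.3 ]
```

In the tool's units: -0.08 m / 0.3 = -0.2667, -0.06 m / 0.3 = -0.2.

>>> nudge_tcp(segments=[-0.0033,0,-0.02,0,0,0,-0.0067,0,-0.04,0,0,0,-0.0117,0,-0.06,0,0,0,-0.0167,0,-0.0833,0,0,0,-0.0267,0,-0.1333,0,0,0,-0.04,0,-0.2,0,0,0,-0.0533,0,-0.2667,0,0,0])

```text
clock: 11.25
tcp_pos: [0.5109, 0.0098, 0.132]
orientation: [0.099, -0.067, 0.993, 0.007]
wrist_force: [0.8, -0.9, -0.8]
finger_gap: 0.0459
grip_force: 0.0
```

>>> nudge_tcp(segments=[0.1,0,-0.1,0,0,0,0.2333,0,-0.2,0,0,0,0.3667,0,-0.3,0,0,0,0.3667,0,-0.3,0,0,0])

```text
clock: 11.75
tcp_pos: [0.385, -0.0073, 0.1993]
orientation: [0.101, -0.067, 0.993, 0.006]
wrist_force: [1.0, -1.1, -0.0]
finger_gap: 0.0461
grip_force: 0.0
```

```bash
python3 go.py -28 -50 100 0.2
```

Run:
```python
from workcell import env, optics, status
import cv2,numpy as np
c=optics.read_camera("top")["image"][150:270,240:330,::-1]; b=optics.read_camera("scene")["image"][140:240,230:330,::-1]
r=lambda i,f:cv2.resize(i,None,fx=f,fy=f,interpolation=cv2.INTER_CUBIC)
cv2.imwrite("pics/c4.png",np.hstack([r(c,4),r(b,4.8)]))
```

```text
now tip x,y,z mm [ -28.8 -174.5  179.8] t 11.75 F chute(-x,y,z) [-1.2  0.9 -0. ] gap 0.0461
shift [-0.106, 0.0007, 0.1031] turn [-0.003, 0.002, -0.012] j [-0.29 -0.19 -0.65  0.92  0.08 -0.42]
```

View pics/c4.png

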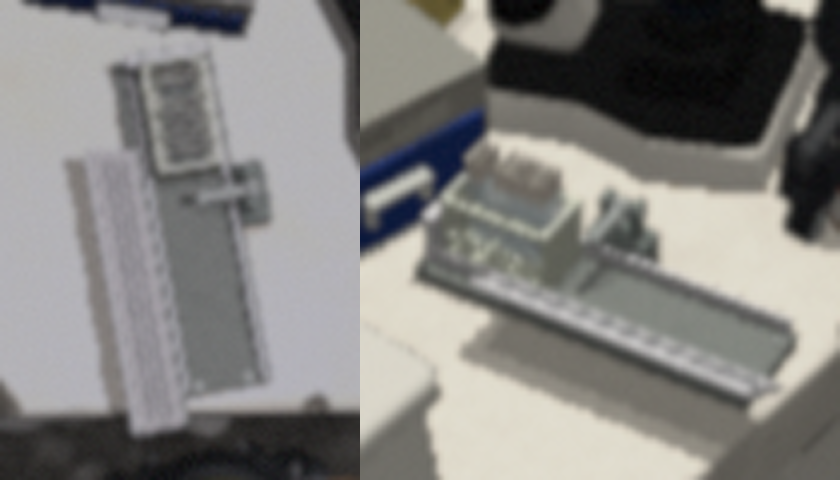

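The rack is at the end stop, with its rear edge at about (185,172) beyond the gate. The gate lies shut across the lane, the treadle is up, and the arm is clear.

```bash
python3 -c "
from workcell import env, optics, status
print(env.hand_in())"
```

```text
the job is handed in; nothing more can be done
None
```

I pushed the rack through the held-open gate to the end stop, let the gate shut behind it, backed the arm clear and handed the job in at about 12 s; the hand-in returned no verdict.

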